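# Load the pouring tray: thermometer first, tall mould last

### The arm

A 7-joint arm with a two-finger parallel gripper is mounted at the origin on a cart in front of the work surface, level with it; the furniture and walls round the work are solid. World frame = base frame: x ahead of the robot, y to its left, z up, the work surface at z = 0. Lengths are in m, angles in rad, forces in N, time in s.
With the tool pointing down it reaches from about 0.35 to 0.9 m from the base axis. Payload 19.9 kg.
Tool frame: the origin (TCP) lies at the very end of the fingers, on their centre line; the grasp point (between the pads) lies 19 mm behind it; z points along the fingers, y is the line along which they close (so a half turn about z gives the same grasp; the last joint's range is limited). The gripper opens to 94 mm and grips with 3 to 60 N. Pads are 16 mm wide; open, the fingers measure 119 mm over their backs; the gripper's body (75 mm by 177 mm) begins 78 mm behind the grasp point.
Start: joints at [1.171, 0.417, -0.01, 1.614, 0.005, 1.111, -0.053], TCP at [0.219, -0.585, 0.205] pointing down, gripper open.
Joint ranges: [-2.81, 2.81], [-0.39, 2.02], [-1.27, 1.25], [0.06, 2.57], [-1.19, 4.33], [0.19, 2], [-2.82, 2.82]. Speed limits (rad/s): [1.89, 1.89, 2.39, 2.39, 3.01, 3.01, 3.01].

### API

Orientations are given as a unit quaternion [x, y, z, w].
In Python, from plant import manip, capture, camera_model gives the robot as it stands.
- The arm moves only by the tool carry_out, never from a script. Its argument "increments" is a list of rows, each a list of 7 numbers: the shift along the tool's x, y, z in units of 20 mm (1.0 is 20 mm), then the turn, a rotation vector about the tool's x, y, z in units of 6 degrees (1.0 is 6 degrees), then the opening, from 0 (shut) to 1 (fully open). In form: [[dx, dy, dz, rx, ry, rz, fingers], ...]. A call has exactly 5 rows; each row shifts and turns the commanded pose from where the row before left it, along the tool's axes as they then stand; what a row does not reach is not made up. A row lasts 1/10 s, in which the tool goes at most 50 mm and 8.59 degrees, less where a joint would pass 70% of its speed; a pose out of reach is approached as far as the arm can. A call with a number of a shift or a turn outside -1 to 1 is refused whole. A call with a gripper value outside its range is refused whole. The fingers move at their own pace and stop on an object; "grip_force" is the grip in N (left out, the last holds). Time passes only in rows, so rows that do not move let the fingers close, or fill a call up. It gives the time, the measured TCP pose, the force, the opening and the grip force at its end, in the units of the state.
- manip.observe(): the state, without advancing time (a new reading comes with each control period).
- capture(name): name is "side" or "top" or "wrist"; returns the picture (400x640x3 uint8, red, green, blue); there is no depth.
- camera_model(name): a dict with "vfov" (degrees; the focal length in pixels is half the picture's height over the tangent of half this angle, whatever the lens; pixels are square), "cx", "cy" (the principal point, pixels), "distortion" ([k1, k2, p1, p2, k3] as OpenCV has them; the pictures are not rectified), "eye" and "attitude" of the camera in the world. Camera axes: x right, y up, looking along -z (the intrinsics and any distortion apply to the point x, -y, -z); pixel columns grow to the right and rows downward; lengths in m; the calibration is good to about 2 mm. A picture is of the moment at which its call begins: read the wrist's pose just before it. camera_model takes no time and is no camera call; for the wrist camera it gives the pose at the moment of the call.
- manip.sign_off(): hands the job in; it is judged then, once.
The state is a dict: "time_s": time; "joint_pos": joint angles; "qd": joint speeds; "joint_efforts": joint torques, N m; "ee_pos": TCP position; "tcp_rot": TCP orientation; "ft_force": force on the tool from outside, world axes, zero at the start; "torque": the same for the moment, N m; "opening": finger opening in m; "grip_force": force on a finger pad.
Only numpy, scipy, OpenCV 4.12 (cv2) and the standard library are available. Lean on these libraries where they do the work, as an engineer would, in place of code of your own. Each camera call takes 0.05 s, during which the arm holds its last target. There are 200 camera calls.

### The job

Load the aluminium tray for the next candle pour. First lay the probe thermometer, display up, along the cork strip with its white head squarely on the strip beside the black ring and its probe running along the strip away from the robot; only then, so that it never blocks the reach to the strip, stand the pale blue mould upright and flat on the tray floor inside the black ring.

Things in the scene. Friction and masses are not known exactly. Their poses are not given: they have to be found in the camera images.
- thermometer_head (a point): Centre of the white head of the probe thermometer, lying display up. Head: bar 22 mm wide (x), 78 long (y), 15 high (z); this point is 7.5 mm over what it lies on. y points along it, away from the probe; z up. The steel probe, 3.6 mm thick, ends 164 mm from this point along -y; 203 mm overall. Loose, 45 g; grip the head across its width.
- blue_mould_mid (a point): Centre, half-way up, of the pale blue silicone candle mould: firm upright cylinder 68 mm across, 86 mm high, base 43 mm below this point. z is up along its axis; yaw means nothing. Loose, 160 to 330 g; grip across the outside from above. Two pinkish moulds of the same shape stand by it (not wanted), 25 mm or more away wall to wall.
- strip_head (a point): Place for the centre of the thermometer's head, on the cork strip's top, 10 mm above the table. x runs along the strip away from the robot (within 20 deg), y left, z up; laid right, the thermometer's y points along this -x. Strip: 51 mm to -x, 175 mm to +x, 25 mm either side of this point. It lies in a fixed aluminium tray, 250 x 180 mm, rim 10 mm above the table, right of the thermometer.
- ring_seat (a point): Centre of the black ring in the same fixed tray, on the tray floor 4 mm above the table; the blue mould's base stands here. Ring 90 mm across inside, 98 mm outside, top 9.5 mm above the table (5.5 mm above the tray floor). It lies 79 mm to the right of strip_head (along -y). Axes as for strip_head.
There are look-alikes about, which are no part of the job. What is shaped like the part that bears blue_mould_mid but orange or yellow is not meant.

How it is judged:
On the way:
1. the thermometer lies in place on the cork strip while the blue mould is still off the tray (horizontal distance between thermometer_head and strip_head below 0.016 m and z of thermometer_head in the frame of strip_head between 0.004 and 0.012 m and angle between the y axis of thermometer_head and the x axis of strip_head, either way round below 0.21 rad and x of ring_seat in the frame of thermometer_head below -0.05 m and horizontal distance between blue_mould_mid and ring_seat above 0.12 m), for 0.2 s.
At the end, for the whole second after the job is handed in: The thermometer rests on the cork strip, display up, head centre within 16 mm of its place, along the strip within 12 degrees, probe pointing away from the robot; the pale blue mould stands upright (within 5 degrees) on the tray floor inside the black ring (horizontal distance between thermometer_head and strip_head below 0.016 m and z of thermometer_head in the frame of strip_head between 0.004 and 0.012 m and angle between the y axis of thermometer_head and the x axis of strip_head, either way round below 0.21 rad and x of ring_seat in the frame of thermometer_head below -0.05 m and horizontal distance between blue_mould_mid and ring_seat below 0.0135 m and z of blue_mould_mid in the frame of ring_seat between 0.038 and 0.046 m and angle between blue_mould_mid's own z axis and vertical below 0.1 rad); the robot touches nothing.
It also fails if it takes over 59 s, if anything falls off the work surface, if the arm or the gripper's body presses on something with over 40 N, if the wrist force passes 120 N, or if a joint passes its speed limit or range.

## Working session

There is one attempt and no reset: what is moved stays moved. The work goes in short steps, Python scripts to look and compute and a tool call to move; the robot and the scene stay as the last step left them, time stands still between calls to the robot, and variables do not carry over. Pictures are saved under pics/ and viewed, at most 10 in all, crops included, and the job is handed in when it is done.

Besides the shell and the picture viewer there is one more tool, called after ">>>" by a JSON object that holds its "op" and its "data", one argument or row to a line. carry_out: Moves the arm, as the interface text tells. Shifts and turns lie within -1 to 1; 1 stands for 20 mm of shift or 6 degrees of turn. Its arguments: {"type":"object","properties":{"increments":{"type":"array","items":{"type":"array","items":{"type":"number","minimum":-1,"maximum":1}}},"grip_force":{"type":"number"}},"required":["increments"]}

```bash
mkdir -p pics; python3 - <<'E'
from plant import manip,capture,camera_model
import cv2
for n in("top","side"):
    cv2.imwrite(f"pics/{n}0.png",cv2.cvtColor(capture(n),cv2.COLOR_RGB2BGR)); print(camera_model(n))
s=manip.observe();print(s["time_s"],s["ee_pos"],s["tcp_rot"],s["opening"])
E
```

```text
{'vfov': 57.03113692435297, 'cx': 317.8022757472556, 'cy': 196.38538458515626, 'distortion': array([0.02641435, 0.        , 0.        , 0.        , 0.        ]), 'eye': array([0.41733556, 0.12094198, 0.95659027]), 'attitude': array([ 0.02927497, -0.05250463, -0.70225836,  0.70937961])}
{'vfov': 43.03216980039541, 'cx': 325.2326667125815, 'cy': 196.6987441202047, 'distortion': array([0.0232312, 0.       , 0.       , 0.       , 0.       ]), 'eye': array([ 1.14910632, -0.77214962,  1.10837362]), 'attitude': array([0.37026415, 0.11909477, 0.29460438, 0.87288553])}
0.1 [ 0.21934415 -0.58486954  0.20486492] [ 9.83951184e-01  1.78436941e-01 -1.35263968e-04 -5.53414675e-04] 0.09364312959723671
```

View pics/top0.png

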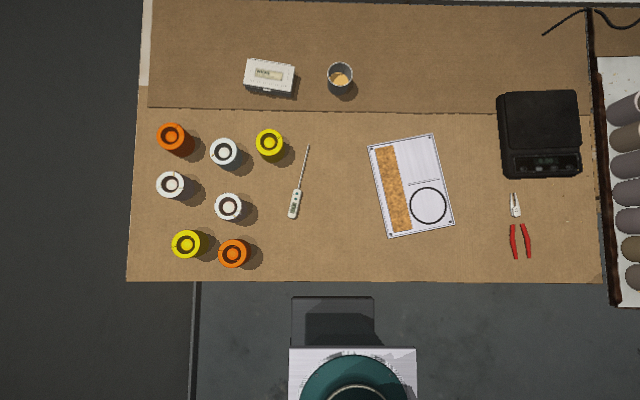

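View pics/side0.png

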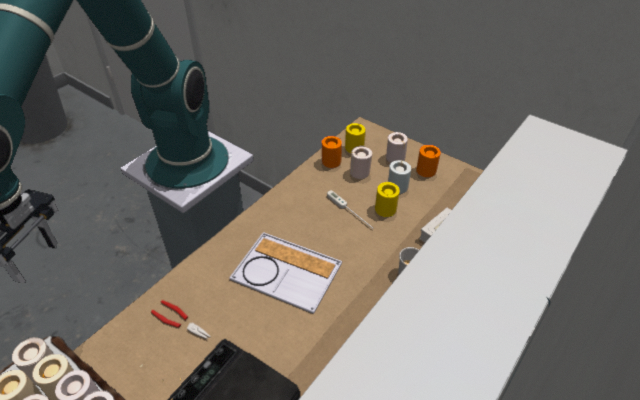

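The top view shows the thermometer head near (294,204) with its probe tip at (308,146). The cork strip is near (393,190), the ring near (428,205), and the pale moulds at (224,152), (171,185) and (228,207). In the side view, the blue mould is the one near (400,175), beside the yellow one, so in the top view it should be (224,152). I'll check that by colour.

```bash
cat >h.py <<'E'
import numpy as np,cv2
from scipy.spatial.transform import Rotation as R
from plant import manip,capture,camera_model
def cast(m,uv,z):
    f=200/np.tan(np.radians(m["vfov"]/2)); K=np.array([[f,0,m["cx"]],[0,f,m["cy"]],[0,0,1]])
    p=cv2.undistortPoints(np.float64(uv).reshape(-1,1,2),K,m["distortion"]).reshape(-1,2)
    d=R.from_quat(m["attitude"]).apply(np.c_[p[:,0],-p[:,1],-np.ones(len(p))])
    return m["eye"]+d*((z-m["eye"][2])/d[:,2])[:,None]
def proj(m,P):
    f=200/np.tan(np.radians(m["vfov"]/2)); K=np.array([[f,0,m["cx"]],[0,f,m["cy"]],[0,0,1]])
    c=R.from_quat(m["attitude"]).inv().apply(np.atleast_2d(P)-m["eye"])*[1,-1,-1]
    return cv2.projectPoints(c,np.zeros(3),np.zeros(3),K,m["distortion"])[0].reshape(-1,2)
def blob(mask,box):
    x0,y0,x1,y1=box; k=np.zeros(mask.shape,np.uint8); k[y0:y1,x0:x1]=mask[y0:y1,x0:x1]
    n,l,s,c=cv2.connectedComponentsWithStats(k)
    i=1+np.argmax(s[1:,4]); return np.uint8(l==i)
def rect(mask): 
    c=max(cv2.findContours(mask,0,1)[0],key=cv2.contourArea); return c.reshape(-1,2)
def tool(s): return R.from_quat(s["tcp_rot"])
E
python3 - <<'E'
from h import *
im=cv2.cvtColor(cv2.imread("pics/top0.png"),cv2.COLOR_BGR2RGB);m=camera_model("top")
si=cv2.cvtColor(cv2.imread("pics/side0.png"),cv2.COLOR_BGR2RGB);ms=camera_model("side")
hsv=cv2.cvtColor(im,cv2.COLOR_RGB2HSV)
white=np.uint8((hsv[...,1]<50)&(hsv[...,2]>120))
for b in[(205,130,243,172),(152,165,190,205),(210,187,248,227)]:
    k=blob(white,b);c=rect(k);(u,v),r=cv2.minEnclosingCircle(c)
    q=cv2.circle(np.zeros_like(k),(int(u),int(v)),16,1,-1)*k
    P=cast(m,[[u,v],[u+r,v]],.086)
    # bright top
    print("mould",u,v,r,P[0],"rad",np.linalg.norm(P[1]-P[0]),im[q>0].mean(0),"side px",proj(ms,P[0]), )
    a=proj(ms,P[0]-[0,0,.05])[0].astype(int);print(si[a[1]-3:a[1]+4,a[0]-4:a[0]+5].reshape(-1,3).mean(0))
k=blob(white,(284,182,304,224));c=rect(k);P=cast(m,c,.015)[:,:2];r=cv2.minAreaRect(np.float32(P*1000));print("head",r,k.sum())
# probe
tip=[[308,145]];print("tip",cast(m,tip,.007))
cork=np.uint8((hsv[...,1]>110)&(hsv[...,2]>120));k=blob(cork,(365,140,415,240));r=cv2.minAreaRect(np.float32(cast(m,rect(k),.010)[:,:2]*1000));print("cork",r,cv2.boxPoints(r))
dark=np.uint8(hsv[...,2]<70);k=blob(dark,(405,182,452,230));P=cast(m,rect(k),.0095)[:,:2];print("ring",cv2.fitEllipse(np.float32(P*1000)))
v=np.hstack([cv2.resize(im[120:220,150:310],(640,400),interpolation=cv2.INTER_CUBIC)]);v2=cv2.resize(im[125:245,360:460],(480,576));
o=np.zeros((400,800,3),np.uint8);o[:240,:384]=cv2.resize(v,(384,240));o[:400,390:723]=cv2.resize(v2,(333,400))
o[250:400,:380]=cv2.resize(si[125:205,310:450],(380,150))
cv2.imwrite("pics/c1.png",o[...,::-1])
E
```

```text
mould 223.0833282470703 150.85714721679688 14.057936668395996 [0.62556352 0.32015015 0.086     ] rad 0.03328759395622514 [206.23723724 207.78378378 199.94894895] side px [[399.75076921 166.32160576]]
[79.85714286 83.79365079 83.23809524]
mould 169.4761962890625 184.26190185546875 14.179559707641602 [0.54319302 0.44156665 0.086     ] rad 0.03268828795377715 [208.96460177 205.77876106 194.15486726] side px [[397.33324346 137.18181802]]
[91.96825397 81.36507937 79.52380952]
mould 227.69827270507812 206.21551513671875 13.953825950622559 [0.49289163 0.30451858 0.086     ] rad 0.03252965034793467 [208.93203883 208.64724919 199.70226537] side px [[361.2624123  152.15515081]]
[94.93650794 82.         78.61904762]
head ((517.9671020507812, 149.08155822753906), (21.24968719482422, 93.75471496582031), 77.80208587646484) 214
tip [[0.66403214 0.11711128 0.007     ]]
cork ((552.0003051757812, -105.86092376708984), (223.7194366455078, 48.920066833496094), 12.194589614868164) [[ 437.49786  -105.58122 ]
 [ 447.83136  -153.39745 ]
 [ 666.50275  -106.140625]
 [ 656.16925   -58.3244  ]]
ring ((508.50341796875, -195.85543823242188), (92.5909423828125, 94.51498413085938), 105.89547729492188)
```

View pics/c1.png

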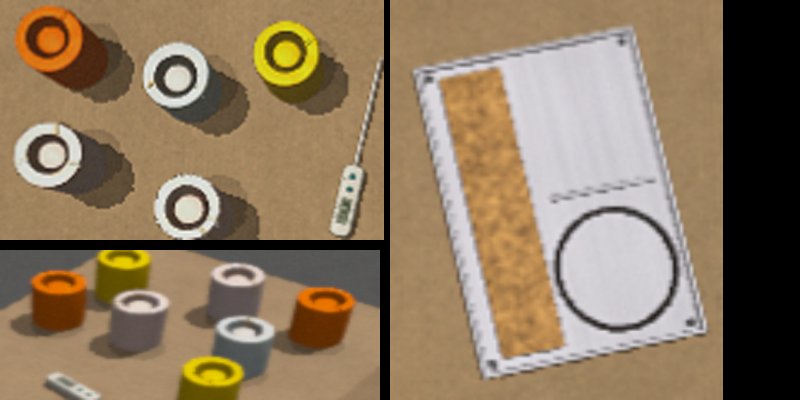

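The crop confirms it. The blue mould is the middle one at (224,152), world (0.626, 0.320), and the two pinkish ones are at (169,184) and (228,206). The ring centre I measured agrees with strip_head computed from the cork to within 1 mm:
- strip_head: (0.491, -0.119), yaw 12.2°.
- ring: (0.508, -0.196).
- thermometer head: about (0.507, 0.151), probe yaw about -12°.

Next I'll turn the tool and travel.

>>> {"op": "carry_out", "data": {
  "increments": [
    [0, 0, 0, 0, 0, 1, 1],
    [0, 0, 0, 0, 0, 1, 1],
    [0, 0, 0, 0, 0, 1, 1],
    [0, 0, 0, 0, 0, 1, 1],
    [0, 0, 0, 0, 0, 1, 1]
  ]
}}

```text
time_s: 0.6
ee_pos: [0.2194, -0.585, 0.2051]
tcp_rot: [0.996, -0.084, -0.0, -0.0]
ft_force: [-0.6, 0.7, -0.5]
opening: 0.0939
grip_force: 0.0
```

>>> {"op": "carry_out", "data": {
  "increments": [
    [0, 0, 0, 0, 0, 0.46, 1],
    [1, -1, 0, 0, 0, 0, 1],
    [1, -1, 0, 0, 0, 0, 1],
    [1, -1, 0, 0, 0, 0, 1],
    [1, -1, 0, 0, 0, 0, 1]
  ]
}}

```text
time_s: 1.1
ee_pos: [0.3153, -0.523, 0.2051]
tcp_rot: [0.994, -0.106, -0.0, -0.0]
ft_force: [0.8, -0.7, -0.1]
opening: 0.0941
grip_force: 0.0
```

```bash
python3 - <<'E'
from h import *
s=manip.observe();print(s["time_s"],s["ee_pos"],s["joint_pos"],tool(s).as_matrix()[:,0])
E
```

```text
1.1 [ 0.31532104 -0.52303457  0.20512977] [ 0.93170585  0.39244578  0.06020177  1.65280111 -0.0258284   1.09782743
 -0.78471574] [ 9.77391715e-01 -2.11435963e-01 -5.18488937e-04]
```

>>> {"op": "carry_out", "data": {
  "increments": [
    [1, -1, 0, 0, 0, 0, 1],
    [1, -1, 0, 0, 0, 0, 1],
    [0.24, -1, 0, 0, 0, 0, 1],
    [0, -1, 0, 0, 0, 0, 1],
    [0, -1, 0, 0, 0, 0, 1]
  ]
}}

```text
time_s: 1.6
ee_pos: [0.3797, -0.4346, 0.205]
tcp_rot: [0.994, -0.106, -0.0, -0.0]
ft_force: [-0.2, 0.4, -0.4]
opening: 0.0942
grip_force: 0.0
```

>>> {"op": "carry_out", "data": {
  "increments": [
    [0, -1, 0, 0, 0, 0, 1],
    [0, -1, 0, 0, 0, 0, 1],
    [0, -1, 0, 0, 0, 0, 1],
    [0, -1, 0, 0, 0, 0, 1],
    [0, -1, 0, 0, 0, 0, 1]
  ]
}}

```text
time_s: 2.1
ee_pos: [0.4006, -0.3369, 0.2052]
tcp_rot: [0.994, -0.106, -0.0, -0.0]
ft_force: [-0.1, -0.2, 0.7]
opening: 0.0937
grip_force: 0.0
```

>>> {"op": "carry_out", "data": {
  "increments": [
    [0, -1, 0, 0, 0, 0, 1],
    [0, -1, 0, 0, 0, 0, 1],
    [0, -1, 0, 0, 0, 0, 1],
    [0, -1, 0, 0, 0, 0, 1],
    [0, -1, 0, 0, 0, 0, 1]
  ]
}}

```text
time_s: 2.6
ee_pos: [0.4217, -0.2392, 0.2053]
tcp_rot: [0.994, -0.106, -0.0, -0.0]
ft_force: [-0.3, -0.7, -0.3]
opening: 0.094
grip_force: 0.0
```

>>> {"op": "carry_out", "data": {
  "increments": [
    [0, -1, 0, 0, 0, 0, 1],
    [0, -1, 0, 0, 0, 0, 1],
    [0, -1, 0, 0, 0, 0, 1],
    [0, -1, 0, 0, 0, 0, 1],
    [0, -1, 0, 0, 0, 0, 1]
  ]
}}

```text
time_s: 3.1
ee_pos: [0.4428, -0.1415, 0.2053]
tcp_rot: [0.994, -0.106, -0.0, -0.0]
ft_force: [-0.1, -0.2, 0.2]
opening: 0.0939
grip_force: 0.0
```

>>> {"op": "carry_out", "data": {
  "increments": [
    [0, -1, 0, 0, 0, 0, 1],
    [0, -1, 0, 0, 0, 0, 1],
    [0, -1, 0, 0, 0, 0, 1],
    [0, -1, 0, 0, 0, 0, 1],
    [0, -1, 0, 0, 0, 0, 1]
  ]
}}

```text
time_s: 3.6
ee_pos: [0.464, -0.0439, 0.2053]
tcp_rot: [0.994, -0.106, -0.0, -0.0]
ft_force: [-0.7, 0.1, -0.3]
opening: 0.0937
grip_force: 0.0
```

>>> {"op": "carry_out", "data": {
  "increments": [
    [0, -1, 0, 0, 0, 0, 1],
    [0, -1, 0, 0, 0, 0, 1],
    [0, -1, 0, 0, 0, 0, 1],
    [0, -1, 0, 0, 0, 0, 1],
    [0, -1, 0, 0, 0, 0, 1]
  ]
}}

```text
time_s: 4.1
ee_pos: [0.4851, 0.0539, 0.2053]
tcp_rot: [0.994, -0.106, -0.0, 0.0]
ft_force: [0.2, 0.5, -0.7]
opening: 0.094
grip_force: 0.0
```

>>> {"op": "carry_out", "data": {
  "increments": [
    [0, -1, 0.5, 0, 0, 0, 1],
    [0, -1, 1, 0, 0, 0, 1],
    [0, -1, 1, 0, 0, 0, 1],
    [0, -1, 0, 0, 0, 0, 1],
    [0, -0.5, 0, 0, 0, 0, 1]
  ]
}}

```text
time_s: 4.6
ee_pos: [0.5039, 0.1426, 0.1548]
tcp_rot: [0.994, -0.106, -0.001, -0.0]
ft_force: [0.7, -0.9, 0.3]
opening: 0.0941
grip_force: 0.0
```

```bash
python3 - <<'E'
from h import *
s=manip.observe();m=camera_model("wrist");im=capture("wrist")
print(s["time_s"],s["ee_pos"],s["joint_pos"],tool(s).as_matrix()[:,0],m["eye"])
cv2.imwrite("pics/w1.png",im[...,::-1]);np.save("w1.npy",[m,s],allow_pickle=True)
E
```

```text
4.6 [0.50385967 0.14255336 0.15483944] [-0.01582456  0.31870071 -0.37846761  1.90423034  0.14218609  0.94583967
 -2.24292512] [ 0.97770497 -0.20997844 -0.00143186] [0.57533314 0.12707862 0.33358468]
```

View pics/w1.png

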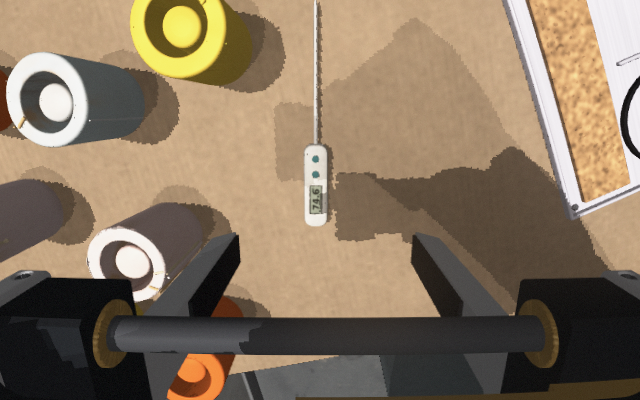

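The wrist view shows the head at about x 304–328, y 145–226, nearly aligned with the tool. I'll measure it, and the blue mould at (48,100) as well.

```bash
python3 - <<'E'
from h import *
m,s=np.load("w1.npy",allow_pickle=True);im=cv2.imread("pics/w1.png");hsv=cv2.cvtColor(im,cv2.COLOR_BGR2HSV)
k=np.uint8((hsv[...,1]<60)&(hsv[...,2]>110));k=cv2.morphologyEx(k,cv2.MORPH_CLOSE,np.ones((7,7)));k=cv2.morphologyEx(k,cv2.MORPH_OPEN,np.ones((9,9)))
k=blob(k,(290,120,345,240))
r=cv2.minAreaRect(np.float32(cast(m,rect(k),.015)[:,:2]*1000));print(r)
S=tool(s)
ds=np.array([*np.array(r[0])/1000,0])-s["ee_pos"];print("to head in tool",S.inv().apply(ds)*[1,1,1],"z",s["ee_pos"][2])
a=np.radians(r[2]);print("probe point",cast(m,[[317,10],[317.5,140]],.008),"toolx yaw",np.degrees(np.arctan2(*S.as_matrix()[[1,0],0])))
k=np.uint8((hsv[...,1]<60)&(hsv[...,2]>170));k=blob(k,(0,40,100,160));c=cast(m,rect(k),.086)[:,:2];print("blue",cv2.minEnclosingCircle(np.float32(c*1000)))
E
```

```text
((511.4173889160156, 150.8013458251953), (20.80438232421875, 76.32711791992188), 77.95051574707031)
to head in tool [ 0.00587903 -0.00963928  0.15483191] z 0.15483943790651897
probe point [[0.65880974 0.1165325  0.008     ]
 [0.55110827 0.13963506 0.008     ]] toolx yaw -12.121101568962237
blue ((626.8388061523438, 319.2514343261719), 33.1888542175293)
```

>>> {"op": "carry_out", "data": {
  "increments": [
    [0.29, -0.48, 1, 0, 0, 0, 1],
    [0, 0, 1, 0, 0, 0, 1],
    [0, 0, 1, 0, 0, 0, 1],
    [0, 0, 1, 0, 0, 0, 0.6],
    [0, 0, 1, 0, 0, 0, 0.6]
  ]
}}

```text
time_s: 5.15
ee_pos: [0.5122, 0.1483, 0.0551]
tcp_rot: [0.994, -0.107, 0.0, 0.0]
ft_force: [0.8, -1.3, -0.5]
opening: 0.0815
grip_force: 0.0
```

>>> {"op": "carry_out", "data": {
  "increments": [
    [0, 0, 1, 0, 0, 0, 0.6],
    [0, 0, 1, 0, 0, 0, 0.6],
    [0, 0, 0.5, 0, 0, 0, 0.6],
    [0, 0, 0, 0, 0, 0, 0.6],
    [0, 0, 0, 0, 0, 0, 0.6]
  ]
}}

```text
time_s: 5.65
ee_pos: [0.5123, 0.1491, 0.0062]
tcp_rot: [0.994, -0.106, 0.0, -0.0]
ft_force: [0.8, 0.4, -0.4]
opening: 0.0567
grip_force: 0.0
```

>>> {"op": "carry_out", "data": {
  "increments": [
    [0, 0, 0, 0, 0, 0, 0],
    [0, 0, 0, 0, 0, 0, 0],
    [0, 0, 0, 0, 0, 0, 0],
    [0, 0, 0, 0, 0, 0, 0],
    [0, 0, 0, 0, 0, 0, 0]
  ],
  "grip_force": 20
}}

```text
time_s: 6.15
ee_pos: [0.512, 0.1493, 0.0056]
tcp_rot: [0.994, -0.106, 0.0, -0.0]
ft_force: [-0.1, -0.0, 2.7]
opening: 0.0214
grip_force: 20.0
```

>>> {"op": "carry_out", "data": {
  "increments": [
    [0, 0, 0, 0, 0, 0, 0],
    [0, 0, 0, 0, 0, 0, 0],
    [0, 0, 0, 0, 0, 0, 0],
    [0, 0, 0, 0, 0, 0, 0],
    [0, 0, 0, 0, 0, 0, 0]
  ]
}}

```text
time_s: 6.65
ee_pos: [0.512, 0.1493, 0.0056]
tcp_rot: [0.994, -0.106, 0.0, -0.0]
ft_force: [-1.5, -0.2, 6.3]
opening: 0.0214
grip_force: 20.0
```

The head is gripped, opening 21.4 mm. I'll lift, turn to the strip's yaw, and travel.

>>> {"op": "carry_out", "data": {
  "increments": [
    [0, 0, -1, 0, 0, 0, 0],
    [0, 0, -1, 0, 0, 0, 0],
    [0, 0, -1, 0, 0, 0, 0],
    [0, 0, -1, 0, 0, 0, 0],
    [0, 0, -1, 0, 0, 0, 0]
  ]
}}

```text
time_s: 7.15
ee_pos: [0.5117, 0.1491, 0.1061]
tcp_rot: [0.994, -0.106, -0.0, 0.0]
ft_force: [-0.1, -0.3, -0.7]
opening: 0.0216
grip_force: 20.0
```

>>> {"op": "carry_out", "data": {
  "increments": [
    [0, 0, 0, 0, 0, -0.81, 0],
    [0, 0, 0, 0, 0, -0.81, 0],
    [0, 0, 0, 0, 0, -0.81, 0],
    [0, 0, 0, 0, 0, -0.81, 0],
    [0, 0, 0, 0, 0, -0.81, 0]
  ]
}}

```text
time_s: 7.65
ee_pos: [0.5117, 0.1491, 0.1053]
tcp_rot: [0.994, 0.107, -0.0, -0.0]
ft_force: [0.6, 0.0, -0.8]
opening: 0.0217
grip_force: 20.0
```

>>> {"op": "carry_out", "data": {
  "increments": [
    [-0.5, 0.9, 0, 0, 0, 0, 0],
    [-0.5, 0.9, 0, 0, 0, 0, 0],
    [-0.5, 0.9, 0, 0, 0, 0, 0],
    [-0.5, 0.9, 0, 0, 0, 0, 0],
    [-0.5, 0.9, 0, 0, 0, 0, 0]
  ]
}}

```text
time_s: 8.15
ee_pos: [0.4814, 0.0499, 0.1053]
tcp_rot: [0.994, 0.105, -0.0, -0.0]
ft_force: [-0.1, 0.6, -0.9]
opening: 0.0218
grip_force: 20.0
```

>>> {"op": "carry_out", "data": {
  "increments": [
    [-0.3, 0.9, 0, 0, 0, 0, 0],
    [-0.3, 0.9, 0, 0, 0, 0, 0],
    [-0.3, 0.9, 0, 0, 0, 0, 0],
    [-0.2, 0.9, 0, 0, 0, 0, 0],
    [-0.19, 0.9, 0, 0, 0, 0, 0]
  ]
}}

```text
time_s: 8.65
ee_pos: [0.4752, -0.0435, 0.1053]
tcp_rot: [0.994, 0.105, -0.0, -0.0]
ft_force: [0.9, 0.2, -0.3]
opening: 0.0215
grip_force: 20.0
```

>>> {"op": "carry_out", "data": {
  "increments": [
    [0, 0.9, 0, 0, 0, 0, 0],
    [0, 0.9, 0, 0, 0, 0, 0],
    [0, 0.9, 0, 0, 0, 0, 0],
    [0, 0.9, 0, 0, 0, 0, 0],
    [0, 0.3, 0, 0, 0, 0, 0]
  ]
}}

```text
time_s: 9.15
ee_pos: [0.4918, -0.1205, 0.1052]
tcp_rot: [0.995, 0.104, -0.0, 0.0]
ft_force: [-0.5, 0.4, -0.7]
opening: 0.0215
grip_force: 20.0
```

```bash
python3 - <<'E'
from h import *
s=manip.observe();m=camera_model("wrist");im=capture("wrist")
print(s["time_s"],s["ee_pos"],np.degrees(np.arctan2(*tool(s).as_matrix()[[1,0],0])),s["opening"],s["grip_force"],s["joint_pos"][6])
cv2.imwrite("pics/w2.png",im[...,::-1]);np.save("w2.npy",[m,s],allow_pickle=True)
E
```

```text
9.15 [ 0.49179264 -0.12054505  0.10521645] 11.987461735985839 0.021519249173537508 19.9952234281227 -1.3347846658250688
```

View pics/w2.png

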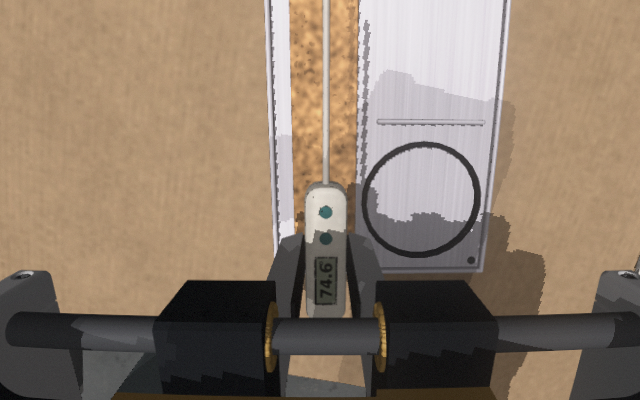

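The wrist view shows the probe running along the cork, which spans x 290–358, and the ring at about (421,199). I'll refine the strip and the held head from it.

```bash
python3 - <<'E'
from h import *
m,s=np.load("w2.npy",allow_pickle=True);im=cv2.imread("pics/w2.png");hsv=cv2.cvtColor(im,cv2.COLOR_BGR2HSV)
k=blob(np.uint8(hsv[...,2]<75),(355,135,485,262));(c,ax,_)=cv2.fitEllipse(np.float32(cast(m,rect(k),.0095)[:,:2]*1000));print("ring",c,ax)
ck=(hsv[...,1]>110)&(hsv[...,2]>90)
L=[];Rr=[]
for v in range(5,150,5):
    x=np.where(ck[v,280:370])[0]+280; L.append([x.min(),v]);Rr.append([x.max()+1,v])
for P in(L,Rr):
    q=cast(m,P,.010)[:,:2]; vx,vy,x0,y0=cv2.fitLine(np.float32(q),cv2.DIST_HUBER,0,.01,.01).ravel()
    n=np.array([-vy,vx])*np.sign(vx); print("edge yaw",np.degrees(np.arctan(vy/vx)),"offset",n@[x0,y0])
n=np.array([-np.sin(np.radians(12.2)),np.cos(np.radians(12.2))])
print("strip pred offset",n@[.4914,-.119], "from ring",np.array(c)/1000+.079*n)
h=cast(m,[[325,183],[306,225],[348,225],[325.5,100],[325.5,10]],s["ee_pos"][2]+.009);print("head front,sides,probe rel TCP tool",np.round(tool(s).inv().apply(h-s["ee_pos"]),4).tolist())
E
```

```text
ring (509.5517883300781, -196.06863403320312) (95.63252258300781, 96.81598663330078)
edge yaw 12.0964365 offset -0.19614512
edge yaw 12.362794 offset -0.24706587
strip pred offset -0.22015749639822338 from ring [ 0.49285713 -0.11885278]
head front,sides,probe rel TCP tool [[0.0384, 0.0, -0.009], [0.0168, -0.0096, -0.009], [0.0168, 0.0117, -0.009], [0.0778, 0.0002, -0.009], [0.1168, 0.0002, -0.009]]
```

>>> {"op": "carry_out", "data": {
  "increments": [
    [0, -0.05, 1, 0, 0, 0, 0],
    [0, 0, 1, 0, 0, 0, 0],
    [0, 0, 1, 0, 0, 0, 0],
    [0, 0, 0.8, 0, 0, 0, 0],
    [0, 0, 0.3, 0, 0, 0, 0]
  ]
}}

```text
time_s: 9.7
ee_pos: [0.4907, -0.1168, 0.0221]
tcp_rot: [0.994, 0.106, -0.001, -0.001]
ft_force: [0.3, -0.0, 0.1]
opening: 0.0218
grip_force: 20.0
```

>>> {"op": "carry_out", "data": {
  "increments": [
    [0, 0, 0.2, 0, 0, 0, 0],
    [0, 0, 0.15, 0, 0, 0, 0],
    [0, 0, 0, 0, 0, 0, 0],
    [0, 0, 0, 0, 0, 0, 0],
    [0, 0, 0, 0, 0, 0, 0]
  ]
}}

```text
time_s: 10.2
ee_pos: [0.4919, -0.118, 0.0169]
tcp_rot: [0.994, 0.105, 0.0, 0.0]
ft_force: [-1.2, 0.3, 0.1]
opening: 0.0215
grip_force: 20.0
```

>>> {"op": "carry_out", "data": {
  "increments": [
    [0, 0.04, 0.05, 0, 0, 0, 0],
    [0, 0, 0, 0, 0, 0, 0],
    [0, 0, 0, 0, 0, 0, 0.45],
    [0, 0, 0, 0, 0, 0, 0.45],
    [0, 0, 0, 0, 0, 0, 0.45]
  ]
}}

```text
time_s: 10.7
ee_pos: [0.4918, -0.1187, 0.0154]
tcp_rot: [0.994, 0.105, -0.0, -0.0]
ft_force: [0.0, -0.3, -1.1]
opening: 0.0407
grip_force: 0.0
```

>>> {"op": "carry_out", "data": {
  "increments": [
    [0, 0, 0, 0, 0, 0, 0.45],
    [0, 0, -1, 0, 0, 0, 0.45],
    [0, 0, -1, 0, 0, 0, 0.45],
    [0, 0, -1, 0, 0, 0, 0.45],
    [0, 0, -1, 0, 0, 0, 0.45]
  ]
}}

```text
time_s: 11.2
ee_pos: [0.4917, -0.1187, 0.0962]
tcp_rot: [0.994, 0.105, -0.0, -0.0]
ft_force: [0.1, 0.6, -0.1]
opening: 0.0423
grip_force: 0.0
```

>>> {"op": "carry_out", "data": {
  "increments": [
    [0, 0, -1, 0, 0, 0, 1],
    [0, 0, -1, 0, 0, 0, 1],
    [0, 0, -1, 0, 0, 0, 1],
    [0, 0, -1, 0, 0, 0, 1],
    [0, 0, -1, 0, 0, 0, 1]
  ]
}}

```text
time_s: 11.7
ee_pos: [0.4916, -0.1187, 0.1963]
tcp_rot: [0.994, 0.105, -0.0, -0.0]
ft_force: [0.6, 0.1, 1.0]
opening: 0.0786
grip_force: 0.0
```

```bash
python3 - <<'E'
from h import *
s=manip.observe();m=camera_model("wrist");im=capture("wrist");np.save("w3.npy",[m,s],allow_pickle=True)
cv2.imwrite("pics/w3.png",im[...,::-1])
print(s["time_s"],s["ee_pos"],s["opening"],s["joint_pos"])
hsv=cv2.cvtColor(im,cv2.COLOR_RGB2HSV)
E
```

```text
11.7 [ 0.49163062 -0.11870382  0.19627971] 0.0785626879679334 [ 0.51866144  0.23584779 -0.39344607  1.90501945  0.10526981  1.02075786
 -1.27969702]
```

View pics/w3.png

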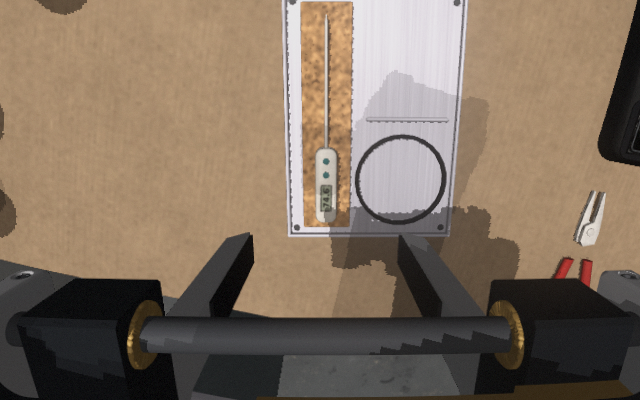

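The thermometer lies on the cork, head at (326,186), probe along the strip away from the robot. Next I'll turn the tool 60° so the fingers miss the yellow mould, then go to the blue one.

>>> {"op": "carry_out", "data": {
  "increments": [
    [0, 0, 0, 0, 0, -1, 1],
    [0, 0, 0, 0, 0, -1, 1],
    [0, 0, 0, 0, 0, -1, 1],
    [0, 0, 0, 0, 0, -1, 1],
    [0, 0, 0, 0, 0, -1, 1]
  ]
}}

```text
time_s: 12.25
ee_pos: [0.4917, -0.1187, 0.1953]
tcp_rot: [0.932, 0.361, -0.0, -0.0]
ft_force: [0.1, -1.1, -0.7]
opening: 0.0941
grip_force: 0.0
```

>>> {"op": "carry_out", "data": {
  "increments": [
    [0, 0, 0, 0, 0, -1, 1],
    [0, 0, 0, 0, 0, -1, 1],
    [0, 0, 0, 0, 0, -1, 1],
    [0, 0, 0, 0, 0, -1, 1],
    [0, 0, 0, 0, 0, -1, 1]
  ]
}}

```text
time_s: 12.75
ee_pos: [0.4917, -0.1187, 0.1953]
tcp_rot: [0.807, 0.59, -0.0, -0.0]
ft_force: [0.0, -0.6, 1.1]
opening: 0.0943
grip_force: 0.0
```

>>> {"op": "carry_out", "data": {
  "increments": [
    [1, 0, 0, 0, 0, 0, 1],
    [1, 0, 0, 0, 0, 0, 1],
    [1, 0, 0, 0, 0, 0, 1],
    [1, 0, 0, 0, 0, 0, 1],
    [1, 0, 0, 0, 0, 0, 1]
  ]
}}

```text
time_s: 13.25
ee_pos: [0.5227, -0.0228, 0.1954]
tcp_rot: [0.809, 0.588, -0.0, -0.0]
ft_force: [0.1, -0.3, 0.3]
opening: 0.094
grip_force: 0.0
```

>>> {"op": "carry_out", "data": {
  "increments": [
    [1, 0, 0, 0, 0, 0, 1],
    [1, 0, 0, 0, 0, 0, 1],
    [1, 0, 0, 0, 0, 0, 1],
    [1, 0, 0, 0, 0, 0, 1],
    [1, 0, 0, 0, 0, 0, 1]
  ]
}}

```text
time_s: 13.75
ee_pos: [0.5534, 0.0723, 0.1953]
tcp_rot: [0.809, 0.588, -0.0, -0.0]
ft_force: [-0.4, -0.2, 0.8]
opening: 0.0939
grip_force: 0.0
```

>>> {"op": "carry_out", "data": {
  "increments": [
    [1, 0, 0, 0, 0, 0, 1],
    [1, 0, 0, 0, 0, 0, 1],
    [1, 0, 0, 0, 0, 0, 1],
    [1, 0, 0, 0, 0, 0, 1],
    [1, 0, 0, 0, 0, 0, 1]
  ]
}}

```text
time_s: 14.25
ee_pos: [0.5841, 0.1674, 0.1952]
tcp_rot: [0.809, 0.588, -0.0, -0.0]
ft_force: [0.0, -0.4, -0.2]
opening: 0.0941
grip_force: 0.0
```

>>> {"op": "carry_out", "data": {
  "increments": [
    [1, 0, 0, 0, 0, 0, 1],
    [1, 0, 0, 0, 0, 0, 1],
    [1, 0, 0, 0, 0, 0, 1],
    [1, 0, 0, 0, 0, 0, 1],
    [0, 0, 0, 0, 0, 0, 1]
  ]
}}

```text
time_s: 14.75
ee_pos: [0.6082, 0.2455, 0.195]
tcp_rot: [0.808, 0.59, 0.0, -0.001]
ft_force: [-0.9, 0.1, 0.2]
opening: 0.0939
grip_force: 0.0
```

```bash
python3 - <<'E'
from h import *
s=manip.observe();m=camera_model("wrist");im=capture("wrist");T=tool(s)
cv2.imwrite("pics/w4.png",im[...,::-1]);np.save("w4.npy",[m,s],allow_pickle=True)
print(s["time_s"],s["ee_pos"],np.degrees(np.arctan2(*T.as_matrix()[[1,0],0])),s["joint_pos"])
for P in([.6268,.3193,.035],[.6256,.3202,.035]):print(T.inv().apply(P-s["ee_pos"])/.02)
print(proj(m,[[.6265,.3197,.086]]))
m,s=np.load("w3.npy",allow_pickle=True);im=cv2.imread("pics/w3.png");hsv=cv2.cvtColor(im,cv2.COLOR_BGR2HSV)
k=blob(np.uint8(hsv[...,2]<75),(353,130,450,228));print("ring",cv2.fitEllipse(np.float32(cast(m,rect(k),.0095)[:,:2]*1000)))
k=np.uint8((hsv[...,1]<70)&(hsv[...,2]>110));k=cv2.morphologyEx(k,cv2.MORPH_CLOSE,np.ones((7,7)));k=cv2.morphologyEx(k,cv2.MORPH_OPEN,np.ones((9,9)))
k=blob(k,(310,130,345,228));print("head",cv2.minAreaRect(np.float32(cast(m,rect(k),.025)[:,:2]*1000)))
E
```

```text
14.75 [0.60823537 0.24551839 0.19497993] 72.25238695472115 [-0.00301702  0.55321203 -0.61567737  1.5239023   0.33396045  1.17148611
 -0.98865608]
[ 3.78848916 -0.23140023  8.00304172]
[ 3.81305805 -0.30226178  8.00314648]
[[318.37237173 106.36057667]]
ring ((509.5443420410156, -196.31146240234375), (95.30768585205078, 96.01383972167969), 121.323974609375)
head ((488.7682189941406, -121.4168472290039), (83.07939147949219, 35.533164978027344), 12.142400741577148)
```

View pics/w4.png

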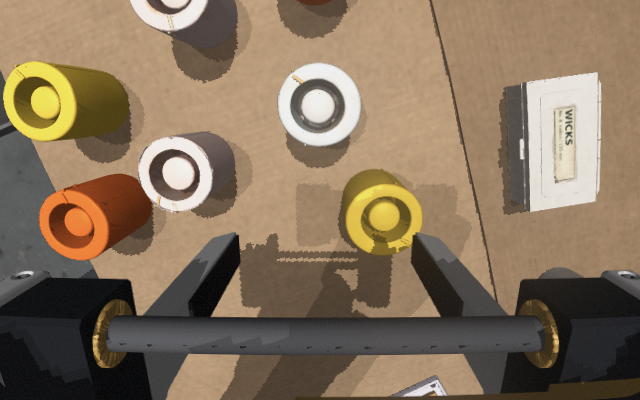

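The blue mould's rim is centred at (319,104), against a predicted (318,106). I'll move over it, go down to TCP z 0.035, and grip.

>>> {"op": "carry_out", "data": {
  "increments": [
    [1, -0.27, 0, 0, 0, 0, 1],
    [1, 0, 0, 0, 0, 0, 1],
    [1, 0, 0, 0, 0, 0, 1],
    [0.8, 0, 0.5, 0, 0, 0, 1],
    [0, 0, 0.5, 0, 0, 0, 1]
  ]
}}

```text
time_s: 15.3
ee_pos: [0.6266, 0.3182, 0.1743]
tcp_rot: [0.808, 0.589, 0.0, -0.0]
ft_force: [0.0, 0.5, -0.3]
opening: 0.0945
grip_force: 0.0
```

```bash
python3 - <<'E'
from h import *
s=manip.observe();print(s["ee_pos"],tool(s).inv().apply(np.array([.6263,.3196,.035])-s["ee_pos"])/.02)
E
```

```text
[0.62658924 0.31822973 0.17431593] [ 0.05765692 -0.03050384  6.96584304]
```

>>> {"op": "carry_out", "data": {
  "increments": [
    [0.05, -0.03, 1, 0, 0, 0, 1],
    [0, 0, 1, 0, 0, 0, 1],
    [0, 0, 1, 0, 0, 0, 1],
    [0, 0, 1, 0, 0, 0, 1],
    [0, 0, 1, 0, 0, 0, 1]
  ]
}}

```text
time_s: 15.8
ee_pos: [0.6263, 0.3164, 0.0737]
tcp_rot: [0.809, 0.588, -0.001, 0.0]
ft_force: [0.4, 0.3, -1.4]
opening: 0.0945
grip_force: 0.0
```

>>> {"op": "carry_out", "data": {
  "increments": [
    [0, 0, 1, 0, 0, 0, 1],
    [0, 0, 0.95, 0, 0, 0, 1],
    [0, 0, 0, 0, 0, 0, 1],
    [0, 0, 0, 0, 0, 0, 1],
    [0, 0, 0, 0, 0, 0, 0.5]
  ],
  "grip_force": 25
}}

```text
time_s: 16.3
ee_pos: [0.6271, 0.3182, 0.0375]
tcp_rot: [0.809, 0.588, 0.001, 0.0]
ft_force: [0.5, 0.2, 0.6]
opening: 0.0891
grip_force: 0.0
```

>>> {"op": "carry_out", "data": {
  "increments": [
    [0, 0, 0, 0, 0, 0, 0.5],
    [0, 0, 0, 0, 0, 0, 0.5],
    [0, 0, 0, 0, 0, 0, 0.5],
    [0, 0, 0, 0, 0, 0, 0.5],
    [0, 0, 0, 0, 0, 0, 0.5]
  ]
}}

```text
time_s: 16.8
ee_pos: [0.6267, 0.3182, 0.0369]
tcp_rot: [0.808, 0.589, 0.0, -0.0]
ft_force: [-1.9, 0.0, 6.1]
opening: 0.0662
grip_force: 25.0
```

```bash
python3 - <<'E'
from h import *
s=manip.observe();print(s["time_s"],s["ee_pos"],s["opening"],s["grip_force"],s["ft_force"])
E
```

```text
16.8 [0.62665579 0.31820114 0.03687799] 0.06615996141427691 25.000789450714365 [-1.90551454  0.02469779  6.14692921]
```

Gripped, opening 66 mm. I'll lift and carry it to the ring.

>>> {"op": "carry_out", "data": {
  "increments": [
    [0, 0, -0.5, 0, 0, 0, 0.5],
    [0, 0, -1, 0, 0, 0, 0.5],
    [0, 0, -1, 0, 0, 0, 0.5],
    [0, 0, -1, 0, 0, 0, 0.5],
    [0, 0, -1, 0, 0, 0, 0.5]
  ]
}}

```text
time_s: 17.3
ee_pos: [0.6265, 0.3178, 0.1277]
tcp_rot: [0.809, 0.588, -0.0, -0.0]
ft_force: [1.0, -0.4, -3.2]
opening: 0.066
grip_force: 25.0
```

>>> {"op": "carry_out", "data": {
  "increments": [
    [0, 0, -1, 0, 0, 0, 0.5],
    [0, 0, -0.5, 0, 0, 0, 0.5],
    [-0.5, 0, 0, 0, 0, 0, 0.5],
    [-0.8, 0, 0, 0, 0, 0, 0.5],
    [-1, 0, 0, 0, 0, 0, 0.5]
  ]
}}

```text
time_s: 17.8
ee_pos: [0.6115, 0.2732, 0.1551]
tcp_rot: [0.808, 0.589, -0.001, -0.0]
ft_force: [-0.2, 0.4, -2.0]
opening: 0.0664
grip_force: 25.0
```

>>> {"op": "carry_out", "data": {
  "increments": [
    [-1, 0.2, 0, 0, 0, 0, 0.5],
    [-1, 0.2, 0, 0, 0, 0, 0.5],
    [-1, 0.2, 0, 0, 0, 0, 0.5],
    [-1, 0.2, 0, 0, 0, 0, 0.5],
    [-1, 0.2, 0, 0, 0, 0, 0.5]
  ]
}}

```text
time_s: 18.3
ee_pos: [0.5998, 0.171, 0.1553]
tcp_rot: [0.809, 0.588, -0.001, -0.0]
ft_force: [0.2, -0.7, -2.3]
opening: 0.0659
grip_force: 25.0
```

>>> {"op": "carry_out", "data": {
  "increments": [
    [-1, 0.2, 0, 0, 0, 0, 0.5],
    [-1, 0.2, 0, 0, 0, 0, 0.5],
    [-1, 0.2, 0, 0, 0, 0, 0.5],
    [-1, 0.2, 0, 0, 0, 0, 0.5],
    [-1, 0.2, 0, 0, 0, 0, 0.5]
  ]
}}

```text
time_s: 18.8
ee_pos: [0.5879, 0.0699, 0.1553]
tcp_rot: [0.809, 0.588, -0.001, -0.0]
ft_force: [-0.2, 0.3, -2.1]
opening: 0.0662
grip_force: 25.0
```

>>> {"op": "carry_out", "data": {
  "increments": [
    [-1, 0.2, 0, 0, 0, 0, 0.5],
    [-1, 0.1, 0, 0, 0, 0, 0.5],
    [-1, 0, 0, 0, 0, 0, 0.5],
    [-1, 0, 0, 0, 0, 0, 0.5],
    [-1, 0, 0, 0, 0, 0, 0.5]
  ]
}}

```text
time_s: 19.3
ee_pos: [0.5626, -0.0269, 0.1554]
tcp_rot: [0.809, 0.588, -0.001, -0.0]
ft_force: [1.1, 0.2, -1.9]
opening: 0.066
grip_force: 25.0
```

>>> {"op": "carry_out", "data": {
  "increments": [
    [-1, 0, 0, 0, 0, 0, 0.5],
    [-1, 0, 0, 0, 0, 0, 0.5],
    [-1, 0, 0, 0, 0, 0, 0.5],
    [-1, 0, 0, 0, 0, 0, 0.5],
    [-1, 0, 0, 0, 0, 0, 0.5]
  ]
}}

```text
time_s: 19.8
ee_pos: [0.5317, -0.1218, 0.1554]
tcp_rot: [0.809, 0.588, -0.001, -0.001]
ft_force: [0.0, 0.5, -1.9]
opening: 0.0668
grip_force: 25.0
```

>>> {"op": "carry_out", "data": {
  "increments": [
    [-1, 0, 0, 0, 0, 0, 0.5],
    [-1, 0, 0, 0, 0, 0, 0.5],
    [-1, 0, 0, 0, 0, 0, 0.5],
    [-0.6, 0, 0, 0, 0, 0, 0.5],
    [0, 0, 0, 0, 0, 0, 0.5]
  ]
}}

```text
time_s: 20.3
ee_pos: [0.5099, -0.1907, 0.1558]
tcp_rot: [0.809, 0.587, -0.001, -0.0]
ft_force: [-0.1, -0.0, -2.6]
opening: 0.0663
grip_force: 25.0
```

```bash
python3 - <<'E'
from h import *
s=manip.observe();m=camera_model("wrist");im=capture("wrist");T=tool(s)
cv2.imwrite("pics/w5.png",im[...,::-1]);np.save("w5.npy",[m,s],allow_pickle=True)
print(s["time_s"],s["ee_pos"],np.degrees(np.arctan2(*T.as_matrix()[[1,0],0])),s["opening"],s["joint_pos"])
print(T.inv().apply(np.array([.5093,-.1961,.041])-s["ee_pos"])/.02)
E
```

```text
20.3 [ 0.50991862 -0.19069502  0.15575675] 71.94384246716658 0.06627780519082505 [ 0.74833564  0.37939761 -0.54938615  1.84945369  0.23561606  0.97861721
 -0.21735087]
[-0.26418385  0.0609988   5.73787892]
```

View pics/w5.png

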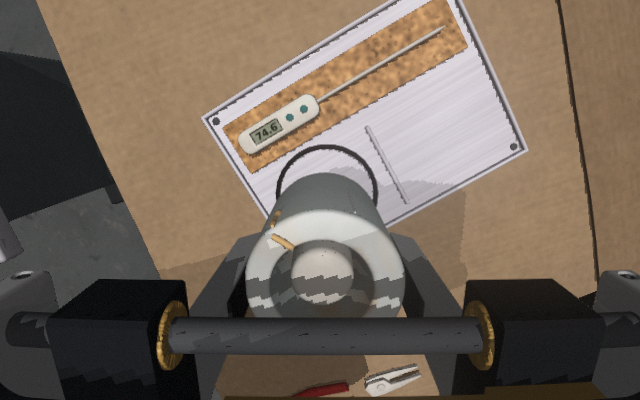

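The mould is held upright, with its rim top at (326,209) and sides at 246 and 406. The thermometer hasn't moved, head at (279,126). I'll check the mould's offset in the grip and the head's position.

```bash
python3 - <<'E'
from h import *
m,s=np.load("w5.npy",allow_pickle=True);T=tool(s);z=s["ee_pos"][2]+.049
print("rim top,left,right (tool mm)",np.round(1000*T.inv().apply(cast(m,[[326,209],[246,277],[406,277]],z)-s["ee_pos"]),1).tolist())
im=cv2.imread("pics/w5.png");hsv=cv2.cvtColor(im,cv2.COLOR_BGR2HSV)
k=np.uint8((hsv[...,1]<70)&(hsv[...,2]>70));k=blob(cv2.morphologyEx(k,2,np.ones((9,9))),(232,88,325,158))
r=cv2.minAreaRect(np.float32(cast(m,rect(k),.025)[:,:2]*1000));print("head",r)
print(cast(m,[[279.5,125]],.025))
E
```

```text
rim top,left,right (tool mm) [[36.2, 0.5, -49.0], [7.6, -31.9, -49.0], [7.6, 32.9, -49.0]]
head ((491.35955810546875, -119.54924011230469), (78.99612426757812, 22.13045883178711), 12.114472389221191)
[[ 0.49148949 -0.12080893  0.025     ]]
```

>>> {"op": "carry_out", "data": {
  "increments": [
    [-0.34, 0.04, 0.5, 0, 0, 0, 0.5],
    [0, 0, 1, 0, 0, 0, 0.5],
    [0, 0, 1, 0, 0, 0, 0.5],
    [0, 0, 1, 0, 0, 0, 0.5],
    [0, 0, 0.5, 0, 0, 0, 0.5]
  ]
}}

```text
time_s: 20.85
ee_pos: [0.509, -0.1949, 0.0743]
tcp_rot: [0.808, 0.589, -0.0, -0.001]
ft_force: [-0.8, 0.2, -1.9]
opening: 0.0665
grip_force: 25.0
```

>>> {"op": "carry_out", "data": {
  "increments": [
    [0, 0, 0.5, 0, 0, 0, 0.5],
    [0, 0, 0.5, 0, 0, 0, 0.5],
    [0, 0, 0.2, 0, 0, 0, 0.5],
    [0, 0, 0, 0, 0, 0, 0.5],
    [0, 0, 0, 0, 0, 0, 0.5]
  ]
}}

```text
time_s: 21.35
ee_pos: [0.5101, -0.1959, 0.0528]
tcp_rot: [0.809, 0.588, 0.0, 0.0]
ft_force: [0.4, -0.8, -1.6]
opening: 0.0663
grip_force: 25.0
```

```bash
python3 - <<'E'
from h import *
s=manip.observe();T=tool(s)
print(s["time_s"],s["ee_pos"],s["ft_force"],T.inv().apply(np.array([.5093,-.1961,.041])-s["ee_pos"])/.02-[.075,.02,0])
E
```

```text
21.35 [ 0.51005949 -0.19585404  0.05281437] [ 0.3761419  -0.79542282 -1.64387208] [-0.09838135 -0.0526313   0.59070297]
```

>>> {"op": "carry_out", "data": {
  "increments": [
    [-0.1, -0.05, 0.2, 0, 0, 0, 0.5],
    [0, 0, 0.2, 0, 0, 0, 0.5],
    [0, 0, 0.15, 0, 0, 0, 0.5],
    [0, 0, 0, 0, 0, 0, 0.5],
    [0, 0, 0, 0, 0, 0, 0.5]
  ]
}}

```text
time_s: 21.85
ee_pos: [0.5082, -0.1973, 0.0414]
tcp_rot: [0.808, 0.589, -0.0, -0.0]
ft_force: [-0.2, -0.2, -1.0]
opening: 0.0661
grip_force: 25.0
```

>>> {"op": "carry_out", "data": {
  "increments": [
    [0, 0, 0.03, 0, 0, 0, 0.5],
    [0, 0, 0.02, 0, 0, 0, 0.5],
    [0, 0, 0, 0, 0, 0, 0.5],
    [0, 0, 0, 0, 0, 0, 0.5],
    [0, 0, 0, 0, 0, 0, 0.5]
  ]
}}

```text
time_s: 22.35
ee_pos: [0.5083, -0.1974, 0.0408]
tcp_rot: [0.809, 0.588, -0.0, 0.0]
ft_force: [-2.3, 0.3, 5.2]
opening: 0.0664
grip_force: 25.0
```

Contact with the tray floor, about 7 N of support. I'll release, rise, and check.

>>> {"op": "carry_out", "data": {
  "increments": [
    [0, 0, 0, 0, 0, 0, 0.8],
    [0, 0, 0, 0, 0, 0, 0.9],
    [0, 0, 0, 0, 0, 0, 0.95],
    [0, 0, 0, 0, 0, 0, 0.95],
    [0, 0, 0, 0, 0, 0, 0.95]
  ]
}}

```text
time_s: 22.85
ee_pos: [0.5083, -0.1974, 0.0404]
tcp_rot: [0.809, 0.588, 0.0, -0.0]
ft_force: [0.0, -0.4, -0.5]
opening: 0.0892
grip_force: 0.0
```

>>> {"op": "carry_out", "data": {
  "increments": [
    [0, 0, -0.5, 0, 0, 0, 0.95],
    [0, 0, -1, 0, 0, 0, 0.95],
    [0, 0, -1, 0, 0, 0, 0.95],
    [0, 0, -1, 0, 0, 0, 0.95],
    [0, 0, -1, 0, 0, 0, 0.95]
  ]
}}

```text
time_s: 23.35
ee_pos: [0.5082, -0.1973, 0.132]
tcp_rot: [0.808, 0.589, 0.0, 0.0]
ft_force: [0.3, -0.7, 0.3]
opening: 0.0894
grip_force: 0.0
```

>>> {"op": "carry_out", "data": {
  "increments": [
    [-1, 0, -1, 0, 0, 0, 0.95],
    [-1, 0, -1, 0, 0, 0, 0.95],
    [-1, 0, -1, 0, 0, 0, 0.95],
    [-1, 0, 0, 0, 0, 0, 0.95],
    [-1, 0, 0, 0, 0, 0, 0.95]
  ]
}}

```text
time_s: 23.85
ee_pos: [0.4774, -0.2934, 0.1919]
tcp_rot: [0.808, 0.589, 0.0, 0.001]
ft_force: [0.9, 0.9, 0.4]
opening: 0.0892
grip_force: 0.0
```

```bash
python3 - <<'E'
from h import *
o=np.zeros((400,800,3),np.uint8);s=manip.observe()
T=capture("top");W=capture("wrist");m=camera_model("top")
o[:400,:333]=cv2.resize(T[125:245,360:460],(333,400));o[:290,336:]=cv2.resize(W,(464,290))
cv2.imwrite("pics/end.png",o[...,::-1]);np.save("T.npy",T)
hsv=cv2.cvtColor(T,cv2.COLOR_RGB2HSV)
print(s["time_s"],s["ee_pos"],s["ft_force"],s["opening"],proj(m,[[.5093,-.1961,.09],[.4914,-.119,.025]]))
print("in crop",(proj(m,[[.5093,-.1961,.09],[.4914,-.119,.025]])-[360,125])*3.33)
E
```

```text
23.85 [ 0.47742058 -0.29342172  0.19188993] [0.85875077 0.88868475 0.35064287] 0.08915503585508612 [[438.74420226 201.55651685]
 [399.78210965 210.7570702 ]]
in crop [[262.21819354 254.93320112]
 [132.47442512 285.57104376]]
```

View pics/end.png

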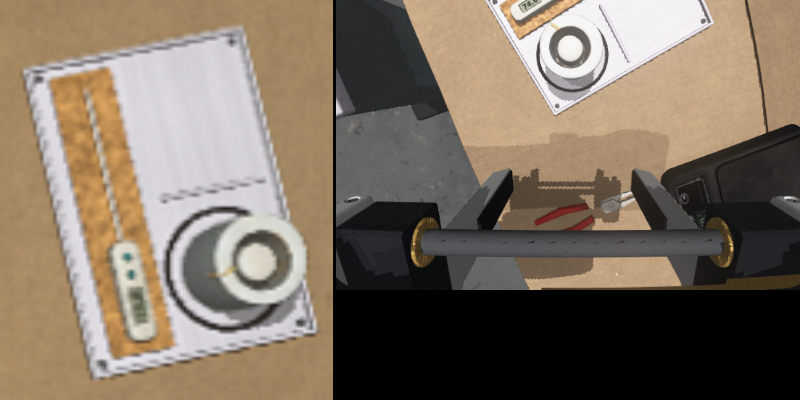

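In the end view the mould top is at crop (261,258) against a predicted (262,255), standing upright in the ring. The head is at (134,290) against (132,286), with the probe along the strip. Both are within about 3 mm and the arm is clear, so I'll hand in.

```bash
python3 -c "
from plant import manip
print(manip.sign_off())"
```

```text
the job is handed in; nothing more can be done
None
```

The job is handed in at about 24 s of the allowed 59 s: the thermometer was laid display up on the cork strip first, then the pale blue mould was stood upright in the ring, each within about 3 mm of its place in the last camera check (sign-off returned no verdict).

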